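# Weigh a check weight on a sprung hook scale

## Task

Hang the check weight by its eye on the hook of the bench spring scale, easing it on rather than letting it fall, so that the hook is not jerked far down, and let go of it. Leave it hanging untouched until weight and hook have stood quite still for a full second, then lift it off again and stand it upright inside the shallow tray, set down and not dropped. Do not disturb the beaker, the slide box or the timer.

Things in the scene. Friction and masses are not known exactly. Their poses are not given: they have to be found in the camera images.
- weight: Loose check weight, 0.2-0.33 kg, 170 mm tall, stands with its tab up. Origin: centre of underside, z up. Steel cylinder 52 mm wide, 40 tall; above it an oval eye of 8 mm wire in its own y-z plane (a bar along x goes through), opening 36 mm wide, z = 54 to 104; neck 10 mm thick to z = 138; black grip tab 12 (x) by 26 (y) mm, z = 136 to 170. Front and back alike.
- weight_eye (a point): Point on the weight where the hook bears: the middle of the underside of the eye's top, 104 mm above the weight's underside.
- scale: Fixed bench spring scale. Origin: on the worktop under the axis of its upright grey round housing (60 mm wide at the foot, 132 mm tall); z up. Base plate 155 by 100 mm, 15 mm high, from x = -105 to +50 mm. The hook points along its own -x (roughly towards the robot).
- hook_seat (a point): Upper side of the hook's dip, where the eye rests: 100 mm from the housing axis in the scale's -x, 185 mm up unloaded; sinks with load. Hook: one 8 mm bar in the scale's x-z plane, running level in -x 13 mm above the seat, dipping to it over 30 mm, then rising to a free tip 22 mm beyond the seat (tip's top 16 mm above the seat). Free from above and from the front.
- scale_hook (a joint): Downward travel of the sprung hook in m: 0 unloaded, about 10 mm per newton (18 to 30 mm with the weight hanging), stop at 0.055, overloaded beyond 0.048. Lightly damped, settles in about a second; does not lock.
- tray: Loose shallow square metal tray, 120 by 120 by 16 mm outside, walls and floor 4 mm. Origin: centre of its underside; z up.
- beaker: Clear beaker standing on the worktop, 55 mm in diameter, 66 mm tall; to be left alone. Origin: centre of its underside.
- slide_box: Green box for slides, 33 by 85 by 24 mm; to be left alone. Origin: centre of its underside.
- timer: White bench timer, 62 by 66 by 20 mm; to be left alone. Origin: centre of its underside.

How it is judged:
On the way:
1. the weight hangs on the hook in its dip, clear of everything else and untouched by the robot, and hook and weight stand still for a full second (value of joint scale_hook above 0.012 m and velocity of joint scale_hook between -0.004 and 0.004 m/s and distance between weight_eye and hook_seat below 0.015 m and height (world z) of weight above 0.03 m and linear speed of weight below 0.02 m/s and angular speed of weight below 0.2 rad/s and contact force between each of the arm, the fingers and weight below 0.1 N and contact force between each of the arm, the fingers and scale below 0.1 N), for 1 s.
At the end, for the whole second after the job is handed in: The weight stands upright (within 0.08 rad) and still on the floor of the tray (underside within 1 to 8 mm above the tray's, centre within 38 mm of the tray's centre, which is all that the walls allow), the tray lies flat on the worktop, and the empty hook is back within 3 mm of its rest height (horizontal distance between weight and tray below 0.038 m and z of weight in the frame of tray between 0.001 and 0.008 m and angle between weight's own z axis and vertical below 0.08 rad and angle between tray's own z axis and vertical below 0.05 rad and height (world z) of tray below 0.006 m and linear speed of weight below 0.01 m/s and value of joint scale_hook below 0.003 m); the robot touches nothing.
It fails at once if the hook is jerked or pulled down beyond 48 mm (value of joint scale_hook above 0.048 m).
It fails at once if the weight is tipped over (0.7 rad) (angle between weight's own z axis and vertical above 0.7 rad).
It fails at once if the weight is let fall (untouched by the robot and faster than 0.45 m/s anywhere, or faster than 0.3 m/s over the tray, a fall of 5 mm) (contact force between each of the fingers, the arm and weight below 0.1 N and (linear speed of weight above 0.45 m/s or (linear speed of weight above 0.3 m/s and horizontal distance between weight and tray below 0.06 m))).
It fails at once if the beaker, slide box or timer is moved by over 30 mm (distance of any of beaker, slide_box, timer from where it was at the start of the episode above 0.03 m).
It also fails if it takes over 72 s, if anything falls off the work surface, if the arm or the gripper's body presses on something with over 40 N, if the wrist force passes 120 N, or if a joint passes its speed limit or range.

## Robot

A 7-joint arm with a two-finger parallel gripper is mounted at the origin on a cart in front of the work surface, level with it; the furniture and walls round the work are solid. World frame = base frame: x ahead of the robot, y to its left, z up, the work surface at z = 0. Lengths are in m, angles in rad, forces in N, time in s.
With the tool pointing down it reaches from about 0.425 to 0.875 m from the base axis. Payload 4.7 kg.
Tool frame: the origin (TCP) lies where the fingers leave the gripper's body, on its centre line; the fingertips stand 70 mm ahead of it and the grasp point (between the pads) lies 51 mm ahead of it; z points along the fingers, y is the line along which they close (so a half turn about z gives the same grasp; the last joint's range is limited). The gripper opens to 87 mm and grips with 3 to 60 N. Pads are 19 mm wide; open, the fingers measure 117 mm over their backs; the gripper's body (75 mm by 190 mm) begins 51 mm behind the grasp point.
Start: joints at [-1.151, 0.321, -0.07, 1.45, 0.023, 1.371, -0.057], TCP at [0.257, 0.597, 0.292] pointing down, gripper open.
Joint ranges: [-2.86, 2.86], [-0.3, 2.09], [-1.38, 1.24], [0.06, 2.45], [-1.56, 4.7], [0.09, 2.05], [-2.69, 2.69]. Speed limits (rad/s): [2.57, 2.57, 3.14, 3.14, 3.14, 3.14, 3.14].

## Interface

Orientations are given as a rotation vector (axis times angle).
In Python, from bench import env gives the robot as it stands.
- The arm moves only by the tool arm_command, never from a script. Its argument "steps" is a list of rows, each a list of 4 numbers: the shift along the world's x, y, z in m, then the turn about the world's z in degrees. A call has 1 to 12 rows; each row shifts and turns the commanded pose from where the row before left it; what a row does not reach is not made up. A row lasts 1/12 s, in which the tool goes at most 41.7 mm and 7.16 degrees, less where a joint would pass 70% of its speed; a pose out of reach is approached as far as the arm can. A call is refused whole if a number of a shift passes 0.0417 or a number of a turn 7.16, either way. A call with a gripper value outside its range is refused whole. "jaw" is the gripper's target within -1 to 1 (shut at 1, half-way at 0, fully open at -1), set as the call begins (left out, the last holds). The fingers move at their own pace and stop on an object; "squeeze" is the grip in N (left out, the last holds). Time passes only in rows, so rows that do not move let the fingers close. It gives the time, the measured TCP pose, the force, the opening and the grip force at its end, in the units of the state.
- env.read_state(): the state, without advancing time (a new reading comes with each control period).
- env.snapshot(name): name is "scene" or "top" or "wrist"; returns the picture (480x640x3 uint8, blue, green, red); there is no depth.
- env.camera_model(name): a dict with "K" (3x3 intrinsics, pixels), "R" (3x3) and "t" (3): a world point X has camera coordinates R X + t. Camera axes: x right, y down, z forward; pixel columns grow to the right and rows downward; lengths in m; the calibration is good to about 2 mm. A picture is of the moment at which its call begins: read the wrist's pose just before it. camera_model takes no time and is no camera call; for the wrist camera it gives the pose at the moment of the call.
- env.hand_in(): hands the job in; it is judged then, once.
The state is a dict: "t": time; "joint_pos": joint angles; "qvel": joint speeds; "effort": joint torques, N m; "eef_pos": TCP position; "ee_rot": TCP orientation; "wrist_force": force on the tool from outside, world axes, zero at the start; "torque": the same for the moment, N m; "gripper_width": finger opening in m; "gripper_force": force on a finger pad.
Only numpy, scipy, OpenCV 4.12 (cv2) and the standard library are available. Lean on these libraries where they do the work, as an engineer would, in place of code of your own. Each camera call takes 0.05 s, during which the arm holds its last target. There are 200 camera calls.

## Working session

There is one attempt and no reset: what is moved stays moved. The work goes in short steps, Python scripts to look and compute and a tool call to move; the robot and the scene stay as the last step left them, time stands still between calls to the robot, and variables do not carry over. Pictures are saved under pics/ and viewed, at most 11 in all, crops included, and the job is handed in when it is done.

Besides the shell and the picture viewer there is one more tool, called after "Emit:" as name(argument=value, ...), one argument or row to a line, values as JSON. arm_command: Moves the arm, as the interface text tells. Its arguments: {"type":"object","properties":{"steps":{"type":"array","items":{"type":"array","items":{"type":"number"}}},"jaw":{"type":"number"},"squeeze":{"type":"number"}},"required":["steps"]}

```bash
mkdir -p pics; cat > h.py <<'E'
from bench import env
import numpy as np, cv2
def ray(n,u,v,c=None):
    c=c or env.camera_model(n);K,R,t=[np.array(c[k],float) for k in("K","R","t")]
    d=R.T@np.linalg.solve(K,[u,v,1.]);return -R.T@t,d/np.linalg.norm(d)
def onz(n,u,v,z,c=None):
    o,d=ray(n,u,v,c);return o+d*(z-o[2])/d[2]
def tri(r1,r2):
    (a,d),(b,e)=r1,r2
    s=np.linalg.lstsq(np.c_[d,-e],b-a,rcond=None)[0]
    p,q=a+s[0]*d,b+s[1]*e;return (p+q)/2,np.linalg.norm(p-q)
def proj(n,X,c=None):
    c=c or env.camera_model(n);p=np.array(c["K"])@(np.array(c["R"])@np.array(X)+np.array(c["t"]));return p[:2]/p[2]
E
python3 - <<'E'
from h import *
np.set_printoptions(precision=3,suppress=True)
for n in("scene","top"):
    cv2.imwrite(f"pics/{n}0.png",env.snapshot(n));c=env.camera_model(n);print(n,np.array(c["K"])[0,0],ray(n,320,240))
s=env.read_state();print(s)
E
```

```text
scene 589.7572197658214 (array([-0.119, -0.894,  0.737]), array([ 0.534,  0.707, -0.463]))
top 609.5460848724433 (array([0.264, 0.017, 1.589]), array([ 0.238, -0.026, -0.971]))
{'t': 0.1, 'joint_pos': array([-1.151,  0.322, -0.07 ,  1.452,  0.023,  1.371, -0.057]), 'qvel': array([ 0.   , -0.001,  0.002, -0.003, -0.   , -0.001,  0.001]), 'effort': array([ -0.001, -49.258,  -0.406, -31.34 ,  -0.064,   0.04 ,   0.   ]), 'eef_pos': array([0.256, 0.597, 0.291]), 'ee_rot': array([-0.633, -3.077,  0.003]), 'wrist_force': array([-0.721, -0.157,  0.412]), 'torque': array([ 0.03 ,  0.04 , -0.027]), 'gripper_force': 0.0, 'gripper_width': 0.08722052538617212}
```

View pics/scene0.png

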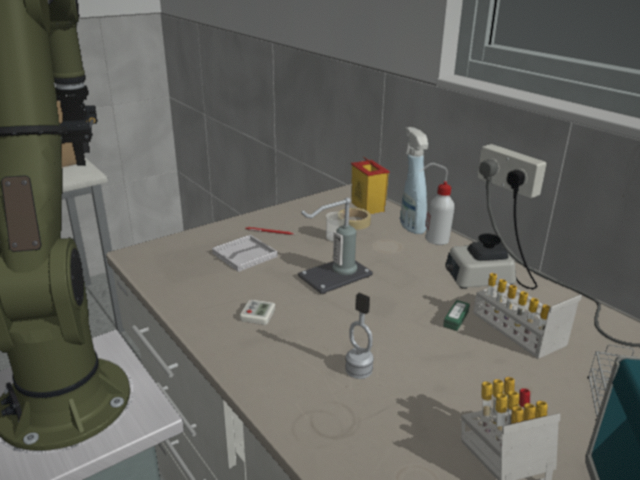

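View pics/top0.png

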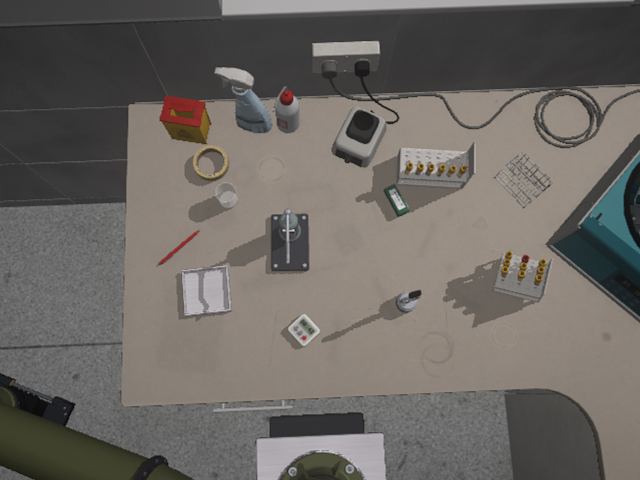

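The scene view shows the weight (tab 362,303; eye 360,336; body 360,362), the hook tip near (305,214), the tray at (245,252) and the timer at (257,311). In the top view the weight is at (405,302) with its tab at (417,294), the scale plate at (290,242), the hook tip at (289,262), the tray at (206,290), the timer at (303,330), the box at (397,200) and the beaker at (226,195).

```bash
python3 - <<'E'
from h import *
np.set_printoptions(precision=4,suppress=True)
S=cv2.imread("pics/scene0.png");T=cv2.imread("pics/top0.png")
def blob(I,box,f):
    x0,y0,x1,y1=box;m=np.zeros(I.shape[:2],np.uint8);m[y0:y1,x0:x1]=f(I[y0:y1,x0:x1].astype(int))*255
    c=max(cv2.findContours(m,0,1)[0],key=cv2.contourArea);r=cv2.minAreaRect(c);M=cv2.moments(c);return r,(M['m10']/M['m00'],M['m01']/M['m00']),c
dark=lambda a:a.max(2)<55
rs,cs,_=blob(S,(345,285,380,316),dark);rt,ct,_=blob(T,(405,284,430,304),dark)
print("tab",cs,ct,rs,rt,tri(ray("scene",*cs),ray("top",*ct)))
# base plate
rb,cb,c=blob(T,(262,205,318,278),lambda a:a.max(2)<75)
P=np.array([onz("top",*p,0.015)for p in cv2.boxPoints(rb)]);print("plate",P[:,:2],P.mean(0))
for i in range(2):print(np.linalg.norm(P[i]-P[i+1]),np.degrees(np.arctan2(*(P[i+1]-P[i])[1::-1])))
# tray
rr,cr,c=blob(T,(170,255,245,325),lambda a:(a.min(2)>165)|((a.max(2)-a.min(2)<22)&(a.min(2)>95)))
P=np.array([onz("top",*p,0.016)for p in cv2.boxPoints(rr)]);print("tray",P[:,:2],P.mean(0))
for i in range(2):print(np.linalg.norm(P[i]-P[i+1]),np.degrees(np.arctan2(*(P[i+1]-P[i])[1::-1])))
for n,p,z in(("timer",(303,330),.02),("box",(397,200),.024),("beaker",(226,195),.05),("weightbase",(405,302),.04)):print(n,onz("top",*p,z))
a=cv2.resize(S[190:390,230:390],None,fx=3,fy=3,interpolation=2);b=cv2.resize(T[200:280,260:320],None,fx=5,fy=5,interpolation=2);b2=cv2.resize(T[280:320,390:430],None,fx=5,fy=5,interpolation=2)
o=np.zeros((600,800,3),np.uint8);o[:600,:480]=a;o[:400,480:780]=b;o[400:600,480:680]=b2;cv2.imwrite("pics/crop1.png",o)
E
```

```text
tab (362.08285714285716, 303.1257142857143) (414.3882783882783, 293.996336996337) ((362.0, 303.0), (18.0, 12.0), 90.0) ((414.3824157714844, 294.0294494628906), (5.093247890472412, 11.884244918823242), 75.96376037597656) (array([ 0.4732, -0.2393,  0.1521]), np.float64(0.0023296683762367627))
plate [[0.7267 0.1031]
 [0.7226 0.0039]
 [0.5696 0.0102]
 [0.5737 0.1074]] [0.6481 0.0561 0.015 ]
0.09931409469695497 -92.38789040372711
0.15310479520069148 177.63612068628592
tray [[0.6251 0.3724]
 [0.6168 0.1774]
 [0.4349 0.1807]
 [0.4431 0.3708]] [0.53   0.2753 0.016 ]
0.19515540374641624 -92.41245000065818
0.18196169391728634 178.96572354882218
timer [0.4126 0.0295 0.02  ]
box [ 0.7491 -0.2366  0.024 ]
beaker [0.7736 0.2185 0.05  ]
weightbase [ 0.4709 -0.2344  0.04  ]
```

View pics/crop1.png

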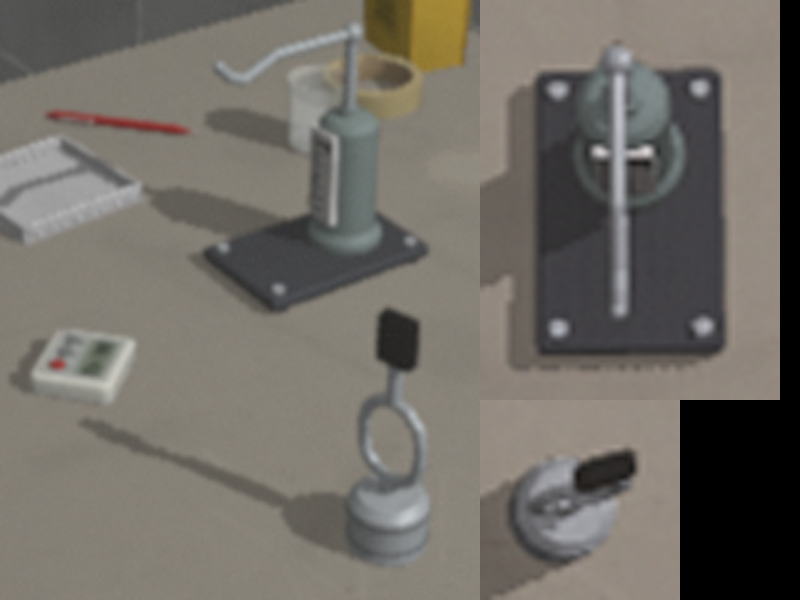

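The crop shows the hook tip at about scene (303,212) / top (288,263), the dip bottom at scene (310,217), and the weight's tab running mostly along y, yaw about 15°. The tray mask failed, so I'll redo it. I'm moving towards the weight now.

Emit:
arm_command(
  steps=[
    [0.028,-0.025,0.01,-5],
    [0.028,-0.025,0.01,-5],
    [0.028,-0.025,0.01,-5],
    [0.028,-0.025,0.01,-5],
    [0.028,-0.025,0.01,-5],
    [0.028,-0.025,0.01,-5],
    [0.026,-0.025,0.01,-5],
    [0,-0.035,0,-5],
    [0,-0.035,0,-5],
    [0,-0.035,0,-5],
    [0,-0.035,0,-2],
    [0,-0.035,0,0],
  ],
  jaw=-1,
)

```text
t: 1.1
eef_pos: [0.4503, 0.2454, 0.3618]
ee_rot: [-1.92, -2.486, 0.001]
wrist_force: [0.3, -0.3, 0.2]
gripper_width: 0.0872
gripper_force: 0.0
```

Emit:
arm_command(
  steps=[
    [0,-0.035,0,0],
    [0,-0.035,0,0],
    [0,-0.035,0,0],
    [0,-0.035,0,0],
    [0,-0.035,0,0],
    [0,-0.035,0,0],
    [0,-0.035,0,0],
    [0,-0.035,0,0],
    [0,-0.035,0,0],
    [0,-0.035,0,0],
    [0,-0.035,0,0],
    [0,-0.035,0,0],
  ],
)

```text
t: 2.1
eef_pos: [0.45, -0.1745, 0.3622]
ee_rot: [-1.918, -2.488, -0.001]
wrist_force: [0.8, 0.4, -0.9]
gripper_width: 0.0867
gripper_force: 0.0
```

```bash
python3 - <<'E'
from h import *
np.set_printoptions(precision=4,suppress=True)
print("tip",tri(ray("scene",303.3,212.3),ray("top",288,263.2)))
T=cv2.imread("pics/top0.png")
P=np.array([onz("top",*p,0.016)for p in((182,269),(228,266),(231,313),(184,316))]);print("tray",P,P.mean(0))
s=env.read_state();print(s["eef_pos"],s["ee_rot"],s["t"])
c=env.camera_model("wrist");np.save("w1.npy",c);cv2.imwrite("pics/w1.png",env.snapshot("wrist"))
print(ray("wrist",320,240,c),proj("wrist",(.473,-.239,.17),c))
E
```

```text
tip (array([0.5528, 0.0568, 0.1963]), np.float64(0.0006725583373913396))
tray [[0.5861 0.3406 0.016 ]
 [0.589  0.2199 0.016 ]
 [0.4647 0.2137 0.016 ]
 [0.4621 0.3349 0.016 ]] [0.5255 0.2773 0.016 ]
[ 0.45   -0.1745  0.3622] [-1.9177 -2.4883 -0.0011] 2.1
(array([ 0.4282, -0.0915,  0.4544]), array([ 0.087 , -0.3101, -0.9467])) [325.106  307.2214]
```

View pics/w1.png

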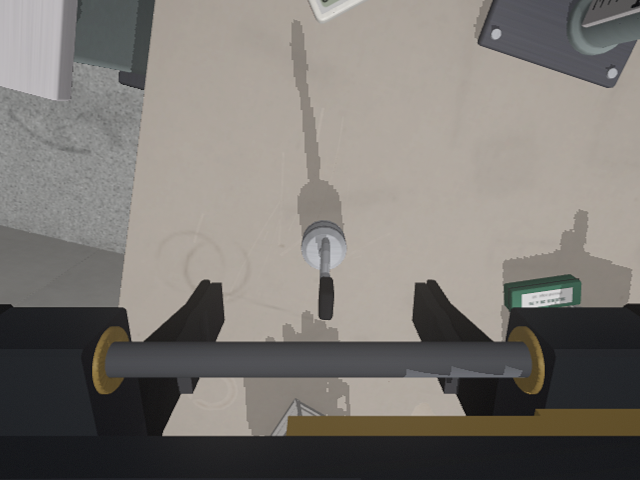

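The wrist view shows the weight's body at (323,245), the tab from (327,278) to (326,318), and its plane nearly edge-on, so the tool yaw is close. I'll measure the tab precisely.

```bash
python3 - <<'E'
from h import *
np.set_printoptions(precision=4,suppress=True)
I=cv2.imread("pics/w1.png");c=np.load("w1.npy",allow_pickle=True).item()
m=np.zeros(I.shape[:2],np.uint8);m[265:330,305:350]=(I[265:330,305:350].max(2)<60)*255
k=max(cv2.findContours(m,0,1)[0],key=cv2.contourArea);M=cv2.moments(k);ct=(M['m10']/M['m00'],M['m01']/M['m00'])
print(ct,cv2.minAreaRect(k),cv2.boundingRect(k))
print("tri wrist/scene",tri(ray("wrist",*ct,c),ray("scene",362.1,303.1)))
x,y,w,h=cv2.boundingRect(k)
for r in range(y,y+h,3):
    q=np.where(m[r])[0];print(r,q.min(),q.max(),end='; ')
print("top far end at z=.17",onz("wrist",ct[0],y+h,.17,c),"bottom near",onz("wrist",ct[0],y,.136,c))
print("body@.04",onz("wrist",323.5,246,.04,c))
# vertical-plane yaw: lines of neck/tab seen -> plane normal
o,d1=ray("wrist",326.5,y+h,c);_,d2=ray("wrist",324.,246,c);n=np.cross(d1,d2);print("vp normal",n/np.linalg.norm(n),np.degrees(np.arctan2(n[1],n[0])))
E
```

```text
(325.7068965517241, 298.06226053639847) ((326.0, 298.0), (42.0, 14.0), 90.0) (319, 277, 15, 43)
tri wrist/scene (array([ 0.4731, -0.2391,  0.1522]), np.float64(0.0020234976667458057))
277 322 329; 280 320 332; 283 320 332; 286 320 332; 289 320 332; 292 319 333; 295 319 333; 298 319 333; 301 319 332; 304 319 332; 307 319 332; 310 319 332; 313 319 332; 316 319 331; 319 323 329; top far end at z=.17 [ 0.4765 -0.2501  0.17  ] bottom near [ 0.4711 -0.2278  0.136 ]
body@.04 [ 0.4719 -0.2331  0.04  ]
vp normal [0.9572 0.2893 0.0034] 16.819025036557115
```

Emit:
arm_command(
  steps=[
    [0.0058,-0.0161,0,0],
    [0.0058,-0.0161,0,0],
    [0.0058,-0.0161,0,0],
    [0.0056,-0.0162,0,0],
    [0,0,-0.02,0],
    [0,0,-0.022,0],
    [0,0,-0.022,0],
    [0,0,-0.022,0],
    [0,0,-0.022,0],
    [0,0,-0.022,0],
    [0,0,-0.018,0],
    [0,0,-0.008,0],
  ],
)

```text
t: 3.15
eef_pos: [0.4722, -0.2363, 0.2035]
ee_rot: [-1.915, -2.485, 0.003]
wrist_force: [-1.0, -0.2, 0.1]
gripper_width: 0.0871
gripper_force: 0.0
```

Emit:
arm_command(
  steps=[
    [0,0,0,0],
    [0,0,0,0],
    [0,0,0,0],
    [0,0,0,0],
    [0,0,0,0],
    [0,0,0,0],
    [0,0,0,0],
    [0,0,0,0],
    [0,0,0,0],
    [0,0,0,0],
  ],
  jaw=1,
  squeeze=25,
)

```text
t: 3.98
eef_pos: [0.4736, -0.2373, 0.2063]
ee_rot: [1.918, 2.488, 0.0]
wrist_force: [0.1, 1.0, 0.5]
gripper_width: 0.0285
gripper_force: 0.0
```

Emit:
arm_command(
  steps=[
    [0,0,0,0],
    [0,0,0,0],
    [0,0,0,0],
    [0,0,0,0],
    [0,0,0,0],
    [0,0,0,0],
  ],
)

```text
t: 4.48
eef_pos: [0.4736, -0.2373, 0.2063]
ee_rot: [1.918, 2.488, 0.0]
wrist_force: [0.6, -0.6, 0.6]
gripper_width: 0.0117
gripper_force: 25.0
```

Emit:
arm_command(
  steps=[
    [0,0,0.01,0],
    [0,0,0.015,0],
    [0,0,0.02,0],
    [0,0,0.025,0],
    [0,0,0.025,0],
    [0,0,0.02,0],
    [0,0,0.01,0],
    [0,0,0,0],
    [0,0,0,0],
  ],
)

```text
t: 5.23
eef_pos: [0.4734, -0.2371, 0.3309]
ee_rot: [-1.918, -2.488, -0.0]
wrist_force: [-0.8, 0.3, -3.8]
gripper_width: 0.0119
gripper_force: 25.0
```

Emit:
arm_command(
  steps=[
    [0.002,0.01,0,-1.2],
    [0.002,0.02,0,-1.6],
    [0.003,0.03,0,-1.6],
    [0.003,0.034,-0.002,-1.6],
    [0.003,0.034,-0.002,-1.6],
    [0.003,0.034,-0.002,-1.6],
    [0.003,0.034,-0.002,-1.6],
    [0.003,0.034,-0.002,-1.6],
    [0.003,0.03,-0.002,-1.6],
    [0.002,0.02,-0.001,-1.6],
    [0,0.01,0,-1.6],
    [0,0.005,0,0],
  ],
)

```text
t: 6.23
eef_pos: [0.4995, 0.0601, 0.3159]
ee_rot: [-2.264, -2.175, 0.006]
wrist_force: [-0.1, -0.1, -3.3]
gripper_width: 0.0116
gripper_force: 25.0
```

Emit:
arm_command(
  steps=[
    [0,0,0,0],
    [0,0,0,0],
    [0,0,0,0],
    [0,0,0,0],
  ],
)

```text
t: 6.57
eef_pos: [0.5006, 0.0563, 0.3181]
ee_rot: [2.27, 2.171, -0.001]
wrist_force: [0.0, -0.1, -3.0]
gripper_width: 0.0119
gripper_force: 25.0
```

```bash
python3 - <<'E'
from h import *
np.set_printoptions(precision=4,suppress=True)
s=env.read_state();print(s["eef_pos"],s["ee_rot"],s["t"])
S=env.snapshot("scene");cv2.imwrite("pics/s2.png",S);T=env.snapshot("top");cv2.imwrite("pics/t2.png",T)
e=s["eef_pos"]-[0,0,.1023];print(proj("scene",e),proj("scene",(.5755,.058,.185)))
a=cv2.resize(S[130:330,200:400],None,fx=3,fy=3,interpolation=2);cv2.imwrite("pics/s2c.png",a)
E
```

```text
[0.5006 0.0563 0.3181] [ 2.2705  2.1712 -0.0006] 6.5667
[283.0406 210.0533] [311.2345 214.2895]
```

View pics/s2c.png

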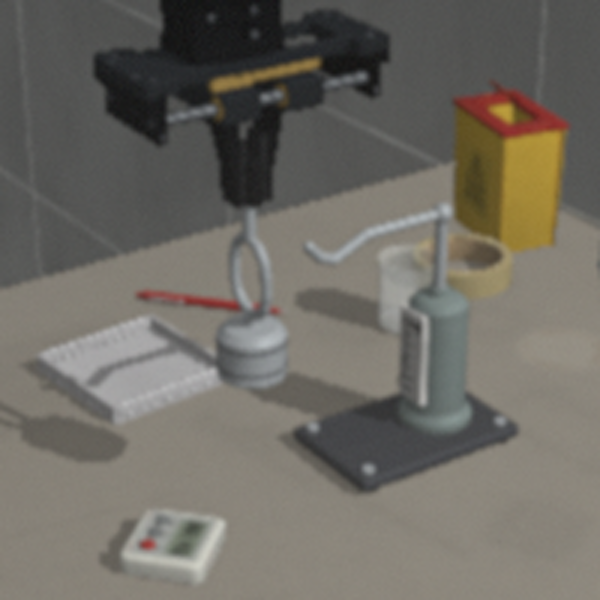

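The scene crop shows the weight with its eye top at crop (249,240) as predicted, and the hook dip at (330,255). I'll thread the hook and then lower.

Emit:
arm_command(
  steps=[
    [0.005,0.0005,0,0],
    [0.009,0.0005,0,0],
    [0.01,0.0005,0,0],
    [0.011,0,0,0],
    [0.011,0,0,0],
    [0.01,0,0,0],
    [0.009,0,0,0],
    [0.006,0,0,0],
    [0.0035,0,0,0],
    [0,0,0,0],
    [0,0,0,0],
    [0,0,0,0],
  ],
)

```text
t: 7.67
eef_pos: [0.5748, 0.0592, 0.3183]
ee_rot: [-2.268, -2.173, 0.0]
wrist_force: [0.2, 0.2, -3.2]
gripper_width: 0.012
gripper_force: 25.0
```

```bash
python3 - <<'E'
from h import *
s=env.read_state();print(s["eef_pos"],s["wrist_force"])
S=env.snapshot("scene");cv2.imwrite("pics/s3c.png",cv2.resize(S[150:290,240:400],None,fx=4,fy=4,interpolation=2))
E
```

```text
[0.5747594  0.05921829 0.31829954] [ 0.22014138  0.21782932 -3.18483338]
```

View pics/s3c.png

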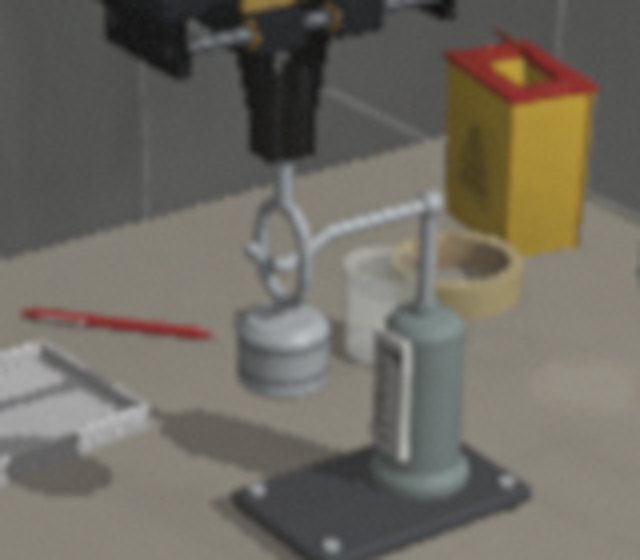

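The hook passes through the eye: the tip is at crop (250,248) left of the ring and the dip is inside it. Lowering gently.

Emit:
arm_command(
  steps=[
    [0,0,-0.003,0],
    [0,0,-0.005,0],
    [0,0,-0.006,0],
    [0,0,-0.006,0],
    [0,0,-0.004,0],
    [0,0,-0.003,0],
    [0,0,-0.003,0],
    [0,0,-0.003,0],
    [0,0,-0.003,0],
    [0,0,-0.003,0],
    [0,0,-0.003,0],
    [0,0,-0.003,0],
  ],
)

```text
t: 8.72
eef_pos: [0.5752, 0.0593, 0.2733]
ee_rot: [2.268, 2.173, 0.001]
wrist_force: [-1.1, -0.0, -0.5]
gripper_width: 0.0118
gripper_force: 25.0
```

Emit:
arm_command(
  steps=[
    [0,0,-0.003,0],
    [0,0,-0.003,0],
    [0,0,-0.002,0],
    [0,0,-0.002,0],
    [0,0,-0.001,0],
    [0,0,0,0],
    [0,0,0,0],
  ],
)

```text
t: 9.3
eef_pos: [0.5752, 0.0592, 0.2625]
ee_rot: [2.268, 2.173, 0.001]
wrist_force: [0.0, 0.5, -0.3]
gripper_width: 0.0119
gripper_force: 25.0
```

Emit:
arm_command(
  steps=[
    [0,0,0,0],
    [0,0,0,0],
  ],
)

```text
t: 9.47
eef_pos: [0.5752, 0.0592, 0.2625]
ee_rot: [2.268, 2.173, 0.001]
wrist_force: [0.3, -0.3, 0.1]
gripper_width: 0.0117
gripper_force: 25.0
```

Emit:
arm_command(
  steps=[
    [0,0,0,0],
    [0,0,0,0],
  ],
)

```text
t: 9.63
eef_pos: [0.5752, 0.0592, 0.2624]
ee_rot: [2.268, 2.173, 0.0]
wrist_force: [0.2, 0.1, -0.5]
gripper_width: 0.0118
gripper_force: 25.0
```

Emit:
arm_command(
  steps=[
    [0,0,0,0],
    [0,0,0,0],
    [0,0,0,0],
    [0,0,0,0],
    [0,0,0,0],
    [0,0,0,0],
    [0,0,0,0],
    [0,0,0,0],
    [0,0,0,0],
    [0,0,0,0],
    [0,0,0,0],
    [0,0,0,0],
  ],
  jaw=-1,
)

```text
t: 10.63
eef_pos: [0.5751, 0.0592, 0.2623]
ee_rot: [2.268, 2.173, 0.0]
wrist_force: [0.5, 0.0, -0.3]
gripper_width: 0.0824
gripper_force: 0.0
```

Emit:
arm_command(
  steps=[
    [0,0,0,0],
    [0,0,0,0],
    [0,0,0,0],
    [0,0,0,0],
    [0,0,0,0],
    [0,0,0,0],
    [0,0,0,0],
    [0,0,0,0],
    [0,0,0,0],
    [0,0,0,0],
    [0,0,0,0],
    [0,0,0,0],
  ],
)

```text
t: 11.63
eef_pos: [0.5751, 0.0592, 0.2623]
ee_rot: [2.268, 2.173, 0.0]
wrist_force: [0.9, -0.2, -0.6]
gripper_width: 0.0873
gripper_force: 0.0
```

Emit:
arm_command(
  steps=[
    [0,0,0,0],
    [0,0,0,0],
    [0,0,0,0],
    [0,0,0,0],
    [0,0,0,0],
    [0,0,0,0],
    [0,0,0,0],
    [0,0,0,0],
    [0,0,0,0],
    [0,0,0,0],
    [0,0,0,0],
    [0,0,0,0],
  ],
)

```text
t: 12.63
eef_pos: [0.5751, 0.0592, 0.2623]
ee_rot: [2.268, 2.173, -0.0]
wrist_force: [0.1, -0.6, 0.6]
gripper_width: 0.087
gripper_force: 0.0
```

```bash
python3 - <<'E'
from h import *
s=env.read_state();print(s["eef_pos"],s["wrist_force"],s["t"])
a=env.snapshot("scene");
b=env.snapshot("scene");
for _ in range(6): b2=env.snapshot("scene")
print("diff",[int((cv2.absdiff(a,x)[150:300,240:400].max(2)>12).sum()) for x in(b,b2)],env.read_state()["t"])
print(proj("scene",(.575,.059,.1125+.049)),proj("scene",(.575,.059,.16)))
cv2.imwrite("pics/s4c.png",cv2.resize(b2[150:290,240:400],None,fx=4,fy=4,interpolation=2))
E
```

```text
[0.57509593 0.05919988 0.26226814] [ 0.05237265 -0.59814966  0.62826845] 12.6333
diff [0, 8] 13.0333
[310.73960307 223.76904305] [310.73676822 224.37517281]
```

View pics/s4c.png

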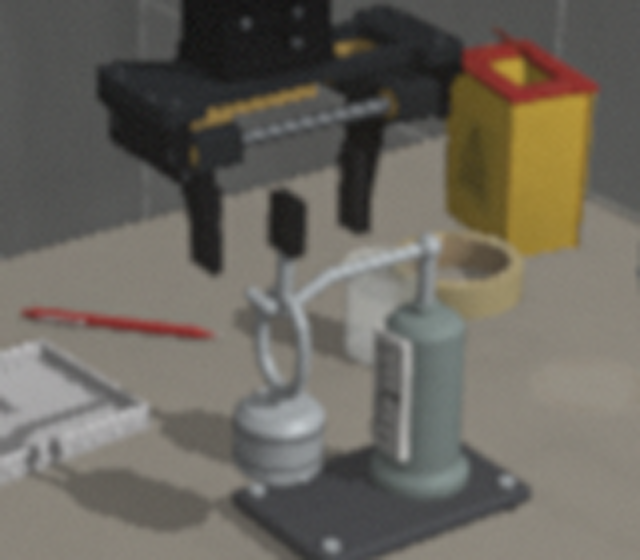

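The crop shows the weight hanging in the dip, fingers open and clear, tab at (287,225) and body at (279,440). I'll wait longer and check stillness, position and tray.

Emit:
arm_command(
  steps=[
    [0,0,0,0],
    [0,0,0,0],
    [0,0,0,0],
    [0,0,0,0],
    [0,0,0,0],
    [0,0,0,0],
    [0,0,0,0],
    [0,0,0,0],
    [0,0,0,0],
    [0,0,0,0],
    [0,0,0,0],
    [0,0,0,0],
  ],
)

```text
t: 14.03
eef_pos: [0.5751, 0.0592, 0.2623]
ee_rot: [2.268, 2.173, -0.0]
wrist_force: [-0.1, 0.3, -0.8]
gripper_width: 0.0871
gripper_force: 0.0
```

Emit:
arm_command(
  steps=[
    [0,0,0,0],
    [0,0,0,0],
    [0,0,0,0],
    [0,0,0,0],
    [0,0,0,0],
    [0,0,0,0],
    [0,0,0,0],
    [0,0,0,0],
    [0,0,0,0],
    [0,0,0,0],
    [0,0,0,0],
    [0,0,0,0],
  ],
)

```text
t: 15.03
eef_pos: [0.5751, 0.0592, 0.2623]
ee_rot: [2.268, 2.173, 0.0]
wrist_force: [0.8, -0.2, 0.5]
gripper_width: 0.0868
gripper_force: 0.0
```

```bash
python3 - <<'E'
from h import *
np.set_printoptions(precision=4,suppress=True)
def tab(I,box,th=50):
    x0,y0,x1,y1=box;m=np.zeros(I.shape[:2],np.uint8);m[y0:y1,x0:x1]=(I[y0:y1,x0:x1].max(2)<th)*255
    c=max(cv2.findContours(m,0,1)[0],key=cv2.contourArea);M=cv2.moments(c);return np.array((M['m10']/M['m00'],M['m01']/M['m00'])),cv2.boundingRect(c)
fr=[]
for i in range(12):
    I=env.snapshot("scene");fr.append(I);c,b=tab(I,(303,194,322,218));g=I[240:275,290:330].astype(float);print(c,b,end=' ') if i%4==0 else 0
print("\ndiffs",[int(cv2.absdiff(fr[0],f)[190:275,290:330].max()) for f in fr])
for z in(.200,.205,.209,.213):print(z,proj("scene",(.575,.059,z)))
print("body exp",proj("scene",(.575,.059,.056+.02)), "seen",(240+279/4,150+440/4))
c=env.camera_model("wrist");np.save("w2.npy",c);W=env.snapshot("wrist");cv2.imwrite("pics/w2.png",W);cv2.imwrite("pics/t4.png",env.snapshot("top"))
print("wrist exp tab",proj("wrist",(.575,.059,.226),c),env.read_state()["t"])
E
```

```text
[311.3996 205.4715] (308, 198, 8, 16) [311.3996 205.4715] (308, 198, 8, 16) [311.4457 205.5707] (308, 198, 8, 16) 
diffs [0, 9, 10, 9, 10, 7, 10, 10, 10, 10, 9, 6]
0.2 [310.8134 207.9875]
0.205 [310.8231 205.9058]
0.209 [310.831 204.235]
0.213 [310.8388 202.5594]
body exp [310.5827 257.3177] seen (309.75, 260.0)
wrist exp tab [318.1468 345.9614] 15.7333
```

View pics/w2.png

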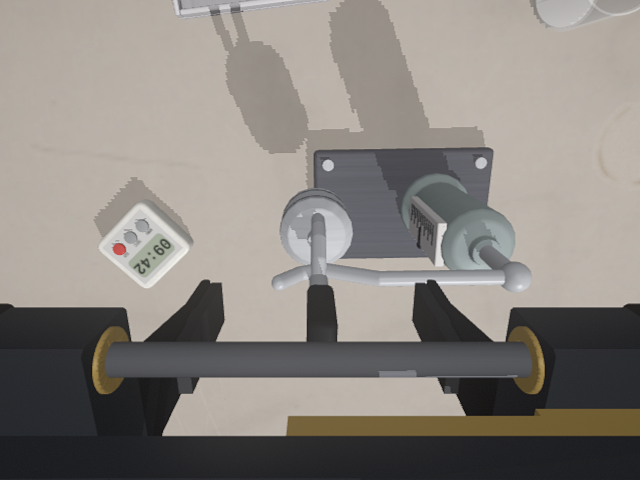

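The wrist view shows the weight hanging straight at (318,225), its tab at (320,315) centred between the fingers; consecutive frames show no motion, so it has been at rest for over a second. Regrasping 3 mm lower.

Emit:
arm_command(
  steps=[
    [0,0,-0.0015,0],
    [0,0,-0.0015,0],
    [0,0,0,0],
  ],
)

```text
t: 15.98
eef_pos: [0.5749, 0.0592, 0.2589]
ee_rot: [-2.268, -2.173, 0.001]
wrist_force: [0.3, -0.2, 0.2]
gripper_width: 0.0871
gripper_force: 0.0
```

Emit:
arm_command(
  steps=[
    [0,0,0,0],
    [0,0,0,0],
    [0,0,0,0],
    [0,0,0,0],
    [0,0,0,0],
    [0,0,0,0],
    [0,0,0,0],
    [0,0,0,0],
    [0,0,0,0],
    [0,0,0,0],
    [0,0,0,0],
    [0,0,0,0],
  ],
  jaw=1,
  squeeze=25,
)

```text
t: 16.98
eef_pos: [0.5751, 0.0592, 0.2593]
ee_rot: [2.268, 2.173, 0.0]
wrist_force: [-0.2, 0.3, -0.1]
gripper_width: 0.0152
gripper_force: 0.0
```

Emit:
arm_command(
  steps=[
    [0,0,0,0],
    [0,0,0,0],
    [0,0,0,0],
    [0,0,0,0],
    [0,0,0,0],
  ],
)

```text
t: 17.4
eef_pos: [0.5757, 0.0595, 0.2596]
ee_rot: [2.268, 2.173, 0.002]
wrist_force: [3.0, 1.2, 0.2]
gripper_width: 0.012
gripper_force: 25.0
```

Emit:
arm_command(
  steps=[
    [0,0,0.002,0],
    [0,0,0.003,0],
    [0,0,0.004,0],
    [0,0,0.004,0],
    [0,0,0.004,0],
    [0,0,0.004,0],
    [0,0,0.004,0],
    [0,0,0.005,0],
    [0,0,0.006,0],
    [0,0,0.006,0],
    [0,0,0.006,0],
    [0,0,0.006,0],
  ],
)

```text
t: 18.4
eef_pos: [0.575, 0.0591, 0.3139]
ee_rot: [-2.268, -2.173, 0.0]
wrist_force: [0.2, 0.8, -3.2]
gripper_width: 0.0117
gripper_force: 25.0
```

Emit:
arm_command(
  steps=[
    [0,0,0.005,0],
    [0,0,0,0],
    [0,0,0,0],
    [0,0,0,0],
  ],
)

```text
t: 18.73
eef_pos: [0.5749, 0.0592, 0.318]
ee_rot: [-2.268, -2.173, 0.001]
wrist_force: [0.1, -0.3, -2.8]
gripper_width: 0.0118
gripper_force: 25.0
```

```bash
python3 - <<'E'
from h import *
s=env.read_state();print(s["eef_pos"],s["wrist_force"])
S=env.snapshot("scene");c=cv2.resize(S[150:290,240:400],None,fx=4,fy=4,interpolation=2)
p=np.load("w2.npy",allow_pickle=True).item()
T=cv2.imread("pics/t4.png");t=cv2.resize(T[250:330,160:300],None,fx=4,fy=4,interpolation=2)[:,:560]
o=np.zeros((560,800,3),np.uint8);o[:,:400]=c[:,:400];o[:320,400:]=t[:,:400];cv2.imwrite("pics/s5.png",o)
E
```

```text
[0.57494163 0.05920219 0.31803584] [ 0.08742043 -0.27183717 -2.79982267]
```

View pics/s5.png

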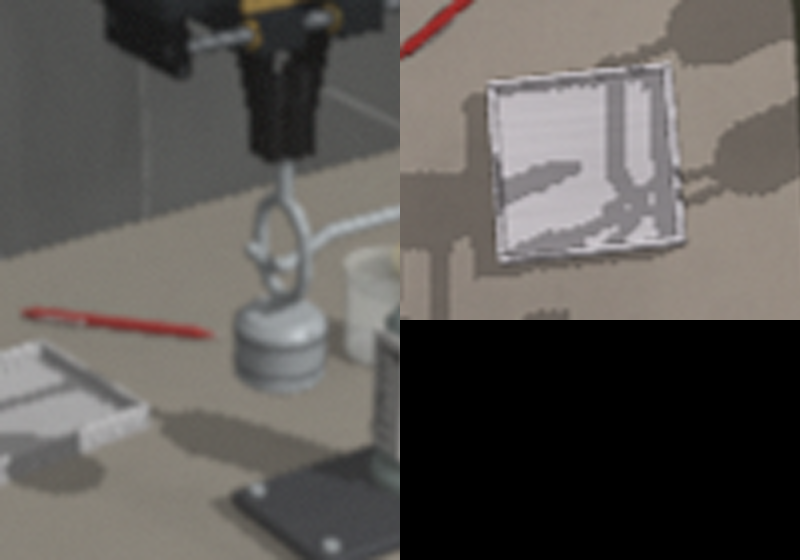

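The view shows the eye clear above the dip with the hook back at rest, and the tray corners at top pixels (182,270),(227,266),(231,311),(185,315). Backing out along −x, then moving over to the tray.

Emit:
arm_command(
  steps=[
    [-0.005,0,0,0],
    [-0.009,0,0,0],
    [-0.01,0,0,0],
    [-0.011,0,0,0],
    [-0.012,0,0,0],
    [-0.012,0,0,0],
    [-0.011,0,0,0],
    [-0.009,0,0,0],
    [-0.006,0,0,0],
    [0,0,0,0],
    [0,0,0,0],
  ],
)

```text
t: 19.7
eef_pos: [0.49, 0.0593, 0.3185]
ee_rot: [2.268, 2.174, 0.002]
wrist_force: [-0.2, -0.5, -2.6]
gripper_width: 0.0118
gripper_force: 25.0
```

Emit:
arm_command(
  steps=[
    [0,0.008,0,0],
    [0.003,0.018,0,0],
    [0.005,0.025,0,0],
    [0.005,0.028,0,0],
    [0.005,0.03,0,0],
    [0.005,0.03,0,0],
    [0.005,0.028,0,0],
    [0.005,0.025,0,0],
    [0.003,0.016,0,0],
    [0,0.01,0,0],
    [0,0,0,0],
    [0,0,0,0],
  ],
)

```text
t: 20.7
eef_pos: [0.5262, 0.2764, 0.3179]
ee_rot: [2.268, 2.172, -0.003]
wrist_force: [-1.1, -0.4, -3.0]
gripper_width: 0.0119
gripper_force: 25.0
```

```bash
python3 - <<'E'
from h import *
np.set_printoptions(precision=4,suppress=True)
s=env.read_state();print(s["eef_pos"],s["wrist_force"])
print("corner",tri(ray("scene",277,251.5),ray("top",228.2,266.2)))
P=np.array([onz("top",*p,0.016)for p in((182,270.5),(227.5,266.2),(231.5,310.8),(185,315.5))]);print(P.mean(0),np.linalg.norm(P-np.roll(P,1,0),axis=1))
S=env.snapshot("scene");T=env.snapshot("top")
o=np.zeros((560,800,3),np.uint8);o[:,:400]=cv2.resize(S[160:300,190:290],None,fx=4,fy=4);o[:400,400:]=cv2.resize(T[240:340,150:250],None,fx=4,fy=4);cv2.imwrite("pics/s6.png",o)
E
```

```text
[0.5262 0.2764 0.3179] [-1.1491 -0.3608 -3.0068]
corner (array([0.5877, 0.2199, 0.0155]), np.float64(0.0019330069345339126))
[0.5261 0.2766 0.016 ] [0.119  0.1195 0.1185 0.1202]
```

View pics/s6.png

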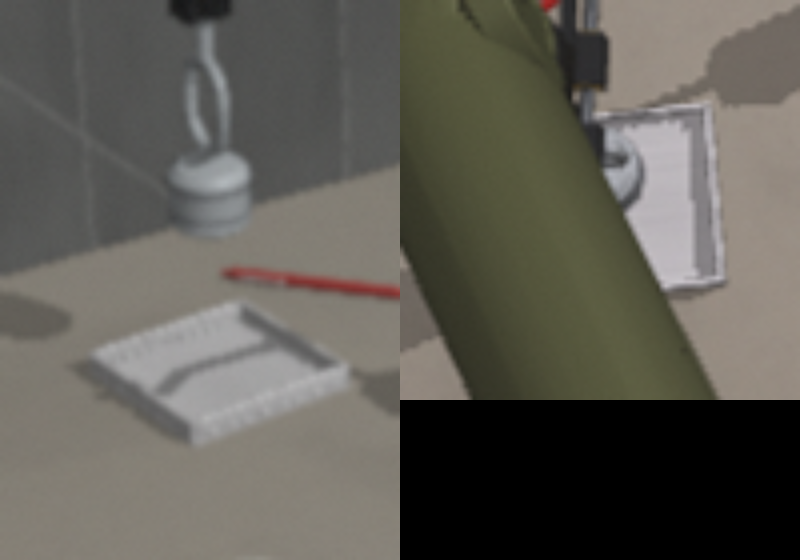

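The weight is held upright above the tray centre (top crop 622,180). Lowering: fast to a few mm above the floor, then creeping.

Emit:
arm_command(
  steps=[
    [0,0,-0.006,0],
    [0,0,-0.012,0],
    [0,0,-0.015,0],
    [0,0,-0.015,0],
    [0,0,-0.015,0],
    [0,0,-0.014,0],
    [0,0,-0.011,0],
    [0,0,-0.008,0],
    [0,0,-0.004,0],
    [0,0,0,0],
    [0,0,0,0],
    [0,0,0,0],
  ],
)

```text
t: 21.8
eef_pos: [0.5266, 0.2774, 0.2192]
ee_rot: [2.268, 2.173, 0.003]
wrist_force: [0.5, 0.8, -3.1]
gripper_width: 0.0118
gripper_force: 25.0
```

Emit:
arm_command(
  steps=[
    [0,0,-0.001,0],
    [0,0,-0.001,0],
    [0,0,-0.001,0],
    [0,0,0,0],
    [0,0,0,0],
  ],
)

```text
t: 22.22
eef_pos: [0.5261, 0.2772, 0.2153]
ee_rot: [2.268, 2.173, 0.0]
wrist_force: [0.6, -0.3, -2.6]
gripper_width: 0.0117
gripper_force: 25.0
```

Emit:
arm_command(
  steps=[
    [0,0,-0.001,0],
    [0,0,0,0],
    [0,0,0,0],
  ],
)

```text
t: 22.47
eef_pos: [0.5261, 0.2772, 0.2142]
ee_rot: [2.268, 2.173, -0.0]
wrist_force: [-0.5, -0.9, -3.0]
gripper_width: 0.012
gripper_force: 25.0
```

Emit:
arm_command(
  steps=[
    [0,0,-0.001,0],
    [0,0,0,0],
    [0,0,0,0],
  ],
)

```text
t: 22.72
eef_pos: [0.5261, 0.2772, 0.2132]
ee_rot: [2.268, 2.173, -0.0]
wrist_force: [0.2, 0.0, -2.9]
gripper_width: 0.0118
gripper_force: 25.0
```

Emit:
arm_command(
  steps=[
    [0,0,-0.001,0],
    [0,0,0,0],
    [0,0,0,0],
  ],
)

```text
t: 22.97
eef_pos: [0.5261, 0.2772, 0.2122]
ee_rot: [2.268, 2.173, -0.0]
wrist_force: [0.1, 0.1, -3.0]
gripper_width: 0.0118
gripper_force: 25.0
```

Emit:
arm_command(
  steps=[
    [0,0,-0.001,0],
    [0,0,0,0],
    [0,0,0,0],
  ],
)

```text
t: 23.22
eef_pos: [0.5261, 0.2772, 0.2112]
ee_rot: [2.268, 2.173, -0.0]
wrist_force: [0.9, 0.4, -3.0]
gripper_width: 0.0119
gripper_force: 25.0
```

Emit:
arm_command(
  steps=[
    [0,0,-0.001,0],
    [0,0,0,0],
    [0,0,0,0],
  ],
)

```text
t: 23.47
eef_pos: [0.5261, 0.2772, 0.2102]
ee_rot: [2.268, 2.173, -0.0]
wrist_force: [0.4, 0.1, -4.0]
gripper_width: 0.0117
gripper_force: 25.0
```

Emit:
arm_command(
  steps=[
    [0,0,-0.001,0],
    [0,0,0,0],
    [0,0,0,0],
  ],
)

```text
t: 23.72
eef_pos: [0.5261, 0.2772, 0.2092]
ee_rot: [2.268, 2.173, -0.0]
wrist_force: [-0.1, 0.7, -2.7]
gripper_width: 0.0117
gripper_force: 25.0
```

Emit:
arm_command(
  steps=[
    [0,0,-0.001,0],
    [0,0,0,0],
    [0,0,0,0],
  ],
)

```text
t: 23.97
eef_pos: [0.5263, 0.2773, 0.2086]
ee_rot: [2.268, 2.173, 0.001]
wrist_force: [-0.6, -1.0, -1.2]
gripper_width: 0.012
gripper_force: 25.0
```

Emit:
arm_command(
  steps=[
    [0,0,-0.0005,0],
    [0,0,0,0],
    [0,0,0,0],
  ],
)

```text
t: 24.22
eef_pos: [0.5264, 0.2775, 0.2085]
ee_rot: [2.268, 2.173, 0.002]
wrist_force: [-1.5, -0.8, 3.1]
gripper_width: 0.0117
gripper_force: 25.0
```

Emit:
arm_command(
  steps=[
    [0,0,0,0],
    [0,0,0,0],
    [0,0,0,0],
    [0,0,0,0],
  ],
)

```text
t: 24.55
eef_pos: [0.5264, 0.2775, 0.2084]
ee_rot: [2.268, 2.174, 0.002]
wrist_force: [-1.0, 1.5, 6.2]
gripper_width: 0.0118
gripper_force: 25.0
```

Firmly seated, so I'm releasing and then retreating straight up.

Emit:
arm_command(
  steps=[
    [0,0,0,0],
    [0,0,0,0],
    [0,0,0,0],
    [0,0,0,0],
    [0,0,0,0],
    [0,0,0,0],
    [0,0,0,0],
    [0,0,0,0],
    [0,0,0,0],
    [0,0,0,0],
    [0,0,0,0],
    [0,0,0,0],
  ],
  jaw=-1,
)

```text
t: 25.55
eef_pos: [0.5261, 0.2772, 0.2078]
ee_rot: [2.268, 2.173, 0.0]
wrist_force: [-0.6, 0.3, -0.5]
gripper_width: 0.083
gripper_force: 0.0
```

Emit:
arm_command(
  steps=[
    [0,0,0,0],
    [0,0,0,0],
    [0,0,0.01,0],
    [0,0,0.02,0],
    [0,0,0.03,0],
    [0,0,0.03,0],
    [0,0,0.03,0],
    [0,0,0.02,0],
    [0,0,0.01,0],
    [0,0,0,0],
    [0,0,0,0],
    [0,0,0,0],
  ],
)

```text
t: 26.55
eef_pos: [0.5255, 0.277, 0.356]
ee_rot: [-2.268, -2.173, 0.005]
wrist_force: [-0.4, -0.0, -0.6]
gripper_width: 0.0871
gripper_force: 0.0
```

```bash
python3 - <<'E'
from h import *
s=env.read_state();print(s["eef_pos"],s["wrist_force"],s["t"])
S=env.snapshot("scene");cv2.imwrite("pics/s7.png",cv2.resize(S[160:330,190:400],None,fx=3,fy=3,interpolation=2))
E
```

```text
[0.52548386 0.27699212 0.35598453] [-0.43821453 -0.00363612 -0.62135216] 26.55
```

View pics/s7.png

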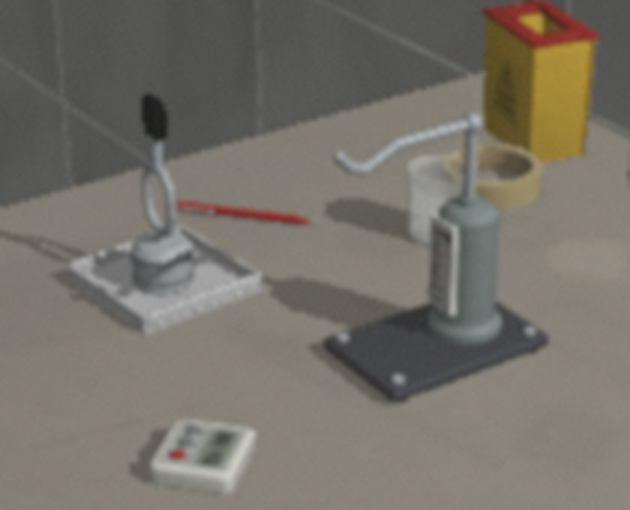

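The weight stands upright in the middle of the tray (165,260), the hook is back at rest height, and the timer and beaker look undisturbed.

```bash
python3 -c "
from bench import env
print(env.hand_in())"
```

```text
the job is handed in; nothing more can be done
None
```

The job is handed in, with no verdict shown: the weight hung still and untouched on the hook for several seconds, and now stands upright in the middle of the tray with the hook back at rest.

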